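# Fetch the tip carton from behind the bottle or can

## Robot

A 7-joint arm with a two-finger parallel gripper is mounted at the origin on a cart in front of the work surface, level with it; the furniture and walls round the work are solid. World frame = base frame: x ahead of the robot, y to its left, z up, the work surface at z = 0. Lengths are in m, angles in rad, forces in N, time in s.
With the tool pointing down it reaches from about 0.425 to 0.925 m from the base axis. Payload 6.8 kg.
Tool frame: the origin (TCP) lies at the very end of the fingers, on their centre line; the grasp point (between the pads) lies 19 mm behind it (r.grip_point_offset is the distance from the TCP to the grasp point, in m); z points along the fingers, y is the line along which they close (so a half turn about z gives the same grasp; the last joint's range is limited). The gripper opens to 85 mm and grips with 20 to 120 N. Pads are 22 mm wide; open, the fingers measure 114 mm over their backs; the gripper's body (76 mm by 85 mm) begins 54 mm behind the grasp point. The pads swing forward as they close: fully open they stand 13 mm farther back than shut.
Start: joints at [1.151, 0.477, 0.022, 1.555, -0.011, 1.109, -0.083], TCP at [0.207, -0.642, 0.231] pointing down, gripper open.
Joint ranges: [-2.96, 2.96], [-0.34, 2.1], [-1.41, 1.46], [0.24, 2.44], [-1.37, 4.51], [0.17, 1.92], [-2.96, 2.96]. Speed limits (rad/s): [2.39, 2.39, 3.14, 3.14, 3.14, 3.14, 3.14].

## Interface

Orientations are given as a rotation vector (axis times angle).
In Python, from bench import status, eyes, r gives the robot as it stands.
- The arm moves only by the shell command python3 -m crank 'ROWS' [OPENING] [FORCE]. ROWS is JSON, a list of rows, each a list of 6 numbers: the shift along the tool's x, y, z normalised to -1 to 1, where 1 is 0.02 m, then the turn, a rotation vector about the tool's x, y, z normalised to -1 to 1, where 1 is 45 degrees. A call has 1 to 12 rows; each row shifts and turns the commanded pose from where the row before left it, along the tool's axes as they then stand; what a row does not reach is not made up. A row lasts 1/10 s, in which the tool goes at most 50 mm and 8.59 degrees, less where a joint would pass 70% of its speed; a pose out of reach is approached as far as the arm can. A call with a number of a shift or a turn outside -1 to 1 is refused whole. A call with a gripper value outside its range is refused whole. OPENING is the opening, from 0 (shut) to 1 (fully open), set as the call begins (- or left out, the last holds). The fingers move at their own pace and stop on an object; FORCE is the grip in N (left out, the last holds). Time passes only in rows, so rows that do not move let the fingers close. It gives the time, the measured TCP pose, the force, the opening and the grip force at its end, in the units of the state.
- status.get_obs(): the state, without advancing time (a new reading comes with each control period).
- eyes.grab_frame(name): name is "side" or "top" or "wrist"; returns a dict with "image" (384x512x3 uint8, red, green, blue), "depth" (384x512 float32, m along the optical axis (not along the pixel's ray), 0 where there is no reading), "fovy" (degrees; the focal length in pixels is half the picture's height over the tangent of half this angle, whatever the lens; pixels are square), "cx", "cy" (the principal point, pixels), "k1" (the pictures are not rectified: a ray, as slopes to the right and down, at radius r is drawn at 1 + k1 r^2 times it, then the intrinsics apply), "world_to_cam" (4x4, takes a point from world to camera coordinates). Camera axes: x right, y up, looking along -z (the intrinsics and any distortion apply to the point x, -y, -z); pixel columns grow to the right and rows downward; lengths in m; the calibration is good to about 2 mm. A picture is of the moment at which its call begins.
- r.hand_in(): hands the job in; it is judged then, once.
The state is a dict: "clock": time; "joints": joint angles; "qvel": joint speeds; "tau": joint torques, N m; "tcp_pos": TCP position; "orientation": TCP orientation; "contact_force": force on the tool from outside, world axes, zero at the start; "moment": the same for the moment, N m; "grip_width": finger opening in m; "gripper_force": force on a finger pad.
Only numpy, scipy, OpenCV 4.12 (cv2) and the standard library are available. Lean on these libraries where they do the work, as an engineer would, in place of code of your own. Each camera call takes 0.05 s, during which the arm holds its last target. There are 200 camera calls.

## Task

The small card carton of iron tips stands at the back of one bay of the yellow two-bay rack, with either the pump bottle or the glue can standing in front of it. Move that front container out of the rack and stand it upright on the bare bench, off the mat, then take out the carton and set it flat in the middle of the blue mat. Leave the spool of solder and the container in the other bay where they are, and do not tip anything over.

Things in the scene. Friction and masses are not known exactly. Their poses are not given: they have to be found in the camera images.
- rack: Yellow open-topped rack fixed on the bench, 180 (x) x 184 (y) x 40 mm high. Origin: footprint centre, bench height; x from its open front to its back, y left. Floor and walls 4 mm thick, front lip 10 mm high. Two bays 86 mm wide, centred at y = +45 and -45 mm; a container in front (x about -46), a smaller thing close behind (x about 22). Bench clear 120 mm beside the front half of its left side.
- mat: Blue square mat fixed flat on the bench to the right of the rack, 150 x 150 x 3 mm. Origin: centre of its underside, at bench height; x and y along its edges.
- carton: Small brown card carton, 51 (x) x 75 (y) x 34 (z) mm, about 30 g, at the rear of one bay (left or right, varies), its 75 mm side across the bay, about 30 mm free behind it. Take it across its 51 mm x side, one finger before and one behind it, once the container in front is gone. Origin: centre of its underside, z up.
- glue_can: White can with a blue band, 86 mm high, about 160 g, in front in one bay (left or right, varies). Round body 55 mm in diameter, to be taken by its upper part, above the rack walls. Origin on its underside; the axis of the round body lies at x = -5 mm, y = 0; z up.
- pump_bottle: White bottle with a red neck and a dispenser dish on top, 111 mm high overall, about 170 g, in front in the other bay. Round body 59 mm in diameter, straight up to about 70 mm height, to be taken above the rack walls. Origin: centre of its underside; z up.
- spool: Spool of solder wire with dark blue flanges, 54 mm in diameter, 38 mm high, standing upright in the rear of the bay that does not hold the carton. To be left alone. Origin: centre of its underside.

How it is judged:
By the outcome, as a careful person would: the job done as asked, in the order asked, and still so for the second after the job is handed in, with the robot touching nothing.
It also fails if it takes over 54 s, if anything falls off the work surface, if the arm or the gripper's body presses on something with over 40 N, if the wrist force passes 120 N, or if a joint passes its speed limit or range.

## Working session

There is one attempt and no reset: what is moved stays moved. The work goes in short steps, Python scripts to look and compute and a shell command to move; the robot and the scene stay as the last step left them, time stands still between calls to the robot, and variables do not carry over. Pictures are saved under pics/ and viewed, at most 10 in all, crops included, and the job is handed in when it is done.

```bash
ls; mkdir -p pics; cat > h.py <<'E'
import numpy as np,cv2
from scipy.spatial.transform import Rotation as R
from bench import status,eyes,r
def grab(n,save=None):
    f=eyes.grab_frame(n)
    np.save('/tmp/%s.npy'%n,f,allow_pickle=True)
    if save: cv2.imwrite('pics/'+save,f['image'][:,:,::-1])
    return f
def load(n): return np.load('/tmp/%s.npy'%n,allow_pickle=True).item()
def cloud(f):
    h,w=f['depth'].shape; F=h/2/np.tan(np.radians(f['fovy'])/2)
    K=np.array([[F,0,f['cx']],[0,F,f['cy']],[0,0,1.]])
    v,u=np.mgrid[:h,:w]
    p=cv2.undistortPoints(np.stack([u,v],-1).reshape(-1,1,2).astype(float),K,np.array([f['k1'],0,0,0.])).reshape(h,w,2)
    d=f['depth']; P=np.stack([p[...,0]*d,-p[...,1]*d,-d,np.ones_like(d)],-1)
    W=P@np.linalg.inv(f['world_to_cam']).T
    W=W[...,:3]; W[d==0]=np.nan
    return W
E
python3 - <<'E'
from h import *
o=status.get_obs();print({k:np.round(v,3) for k,v in o.items()})
print(R.from_rotvec(o['orientation']).as_matrix().round(3))
a=grab('top');b=grab('side')
cv2.imwrite('pics/a.png',np.hstack([a['image'],b['image']])[:,:,::-1][:, :]) 
im=cv2.imread('pics/a.png');cv2.imwrite('pics/top.png',cv2.resize(a['image'][:,:,::-1],(800,600)))
cv2.imwrite('pics/side.png',cv2.resize(b['image'][:,:,::-1],(800,600)))
E
```

```text
pics
{'clock': np.float64(0.0), 'joints': array([ 1.151,  0.478,  0.022,  1.556, -0.012,  1.109, -0.083]), 'qvel': array([-0.001, -0.   ,  0.   ,  0.001,  0.   ,  0.001,  0.   ]), 'tau': array([ 1.0000e-03, -5.9644e+01,  1.6080e+00, -2.8120e+01,  1.2000e-02,
        9.0000e-03,  0.0000e+00]), 'tcp_pos': array([ 0.207, -0.642,  0.23 ]), 'orientation': array([-3.102e+00, -4.870e-01,  1.000e-03]), 'contact_force': array([ 0.182,  0.661, -0.59 ]), 'moment': array([-0.023,  0.027, -0.04 ]), 'gripper_force': np.float64(0.0), 'grip_width': np.float64(0.086)}
[[ 0.952  0.307 -0.001]
 [ 0.307 -0.952  0.002]
 [-0.    -0.002 -1.   ]]
```

View pics/top.png

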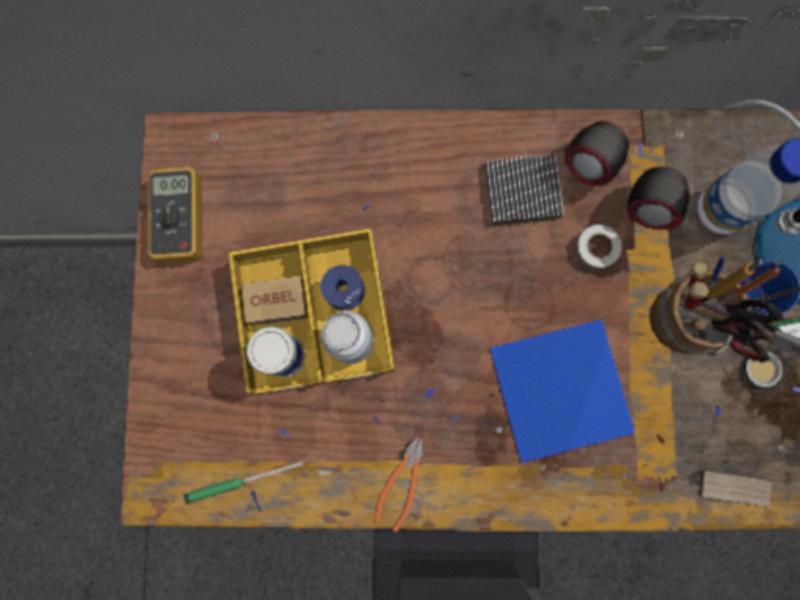

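View pics/side.png

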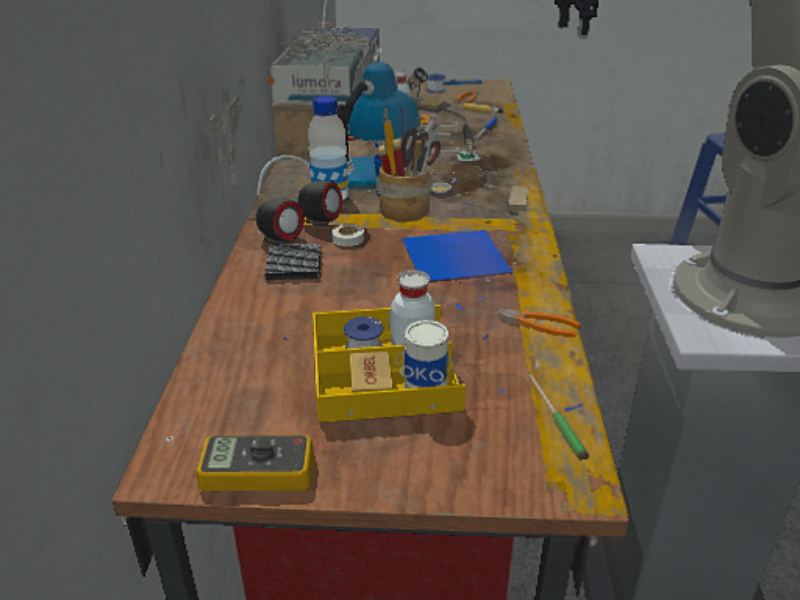

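The top view shows the carton (272,298) in the left bay behind the glue can (273,352). The bottle and spool are in the right bay, and the mat is centred at about (562,391). The bench left of the rack, around (185,350), is clear.

```bash
python3 - <<'E'
from h import *
f=load('top');W=cloud(f);s=512/800
hsv=cv2.cvtColor(f['image'],cv2.COLOR_RGB2HSV)
for n,u,v in [('canTop',273,352),('carton',272,298),('spool',343,289),('bottle',344,332),('mat',562,391),('tape',599,247),('bench left',185,350),('left edge',133,350),('gap',440,330)]:
    print(n,W[int(v*s),int(u*s)].round(4))
z=W[...,2]
def rect(m,n):
    p=W[m][:,:2].astype(np.float32);c=cv2.minAreaRect(p);print(n,m.sum(),np.round(c[0],4),np.round(c[1],4),round(c[2],1),'med z',np.median(W[m][:,2]).round(4))
yel=(hsv[...,0]>20)&(hsv[...,0]<34)&(hsv[...,1]>150)
box=np.zeros(z.shape,bool);box[140:258,140:258]=1
rect(yel&box&(z>.034)&(z<.046),'rack top')
blue=(hsv[...,0]>100)&(hsv[...,0]<125)&(hsv[...,1]>150)
b2=np.zeros(z.shape,bool);b2[195:305,305:415]=1
rect(blue&b2&(z<.02),'mat')
b3=np.zeros(z.shape,bool);b3[174:209,152:198]=1
rect(b3&(z>.032)&(z<.046)&(hsv[...,1]<150),'carton')
b4=np.zeros(z.shape,bool);b4[200:250,150:200]=1
m=b4&(z>.078)&(z<.095);rect(m,'can top');print(cv2.minEnclosingCircle(W[m][:,:2].astype(np.float32)))
# side view cloud for can
g=load('side');V=cloud(g);print('side canTop',V[int(335*s),int(427*s)].round(4),'carton',V[int(372*s),int(372*s)].round(4))
E
```

```text
canTop [0.4946 0.2502 0.0914]
carton [0.5678 0.2634 0.0399]
spool [0.5856 0.1786 0.0063]
bottle [0.5162 0.1642 0.1114]
mat [ 0.452  -0.1021  0.0054]
tape [ 0.64   -0.1581  0.0026]
bench left [0.5039 0.3853 0.0013]
left edge [ 5.039e-01  4.551e-01 -5.000e-04]
gap [0.5307 0.0524 0.0007]
rack top 812 [0.5525 0.2157] [0.1789 0.1829] 9.6 med z 0.0409
mat 5524 [ 0.4533 -0.1031] [0.149  0.1494] 14.2 med z 0.0046
carton 983 [0.5658 0.2638] [0.051  0.0761] 7.7 med z 0.0393
can top 714 [0.4965 0.2538] [0.0529 0.054 ] 48.5 med z 0.0902
((0.49705761671066284, 0.25430649518966675), 0.027978405356407166)
side canTop [0.4967 0.2557 0.0891] carton [0.5634 0.2679 0.0389]
```

```bash
python3 - <<'E'
from h import *
for n in('top','side'):
    W=cloud(load(n))
    for x0 in np.arange(.2,.61,.05):
        print(n,round(x0,2),[round(float(np.nanmax(np.r_[0,W[...,2][(abs(W[...,0]-x0)<.025)&(abs(W[...,1]-y0)<.05)&(W[...,2]<.6)]])),2) for y0 in np.arange(-.6,.41,.1)])
E
python3 -m crank '[[0,0,0,0,0,-0.18],[0,0,0,0,0,-0.18],[0,0,0,0,0,-0.18],[0,0,0,0,0,-0.18],[0,0,0,0,0,-0.18],[0,0,0,0,0,-0.18],[0,0,0,0,0,-0.18],[0,0,0,0,0,-0.18],[0,0,0,0,0,-0.18],[0,0,0,0,0,-0.18]]' 1 40
```

```text
top 0.2 [0.0, 0.0, 0.0, 0.0, 0.0, 0.0, 0.0, 0.0, 0.0, 0.0, 0.0]
top 0.25 [0.0, 0.0, 0.0, 0.0, 0.0, 0.0, 0.0, 0.0, 0.0, 0.0, 0.0]
top 0.3 [0.0, 0.0, 0.02, 0.02, 0.01, 0.01, 0.01, 0.02, 0.01, 0.02, 0.02]
top 0.35 [0.0, 0.0, 0.02, 0.02, 0.01, 0.01, 0.01, 0.02, 0.01, 0.02, 0.02]
top 0.4 [0.0, 0.0, 0.01, 0.01, 0.01, 0.01, 0.01, 0.02, 0.01, 0.01, 0.01]
top 0.45 [0.0, 0.0, 0.01, 0.01, 0.01, 0.01, 0.01, 0.01, 0.09, 0.09, 0.01]
top 0.5 [0.0, 0.0, 0.01, 0.16, 0.16, 0.01, 0.01, 0.12, 0.12, 0.1, 0.01]
top 0.55 [0.0, 0.0, 0.08, 0.19, 0.16, 0.01, 0.01, 0.12, 0.12, 0.05, 0.01]
top 0.6 [0.0, 0.0, 0.08, 0.2, 0.14, 0.02, 0.01, 0.04, 0.05, 0.04, 0.03]
side 0.2 [0.32, 0.0, 0.0, 0.0, 0.0, 0.0, 0.0, 0.0, 0.0, 0.0, 0.0]
side 0.25 [0.0, 0.0, 0.0, 0.0, 0.0, 0.0, 0.0, 0.0, 0.0, 0.0, 0.0]
side 0.3 [0.0, 0.01, 0.02, 0.02, 0.01, 0.01, 0.01, 0.02, 0.01, 0.02, 0.02]
side 0.35 [0.01, 0.01, 0.02, 0.02, 0.01, 0.01, 0.01, 0.02, 0.01, 0.02, 0.02]
side 0.4 [0.02, 0.01, 0.01, 0.0, 0.01, 0.01, 0.01, 0.01, 0.0, 0.01, 0.0]
side 0.45 [0.03, 0.03, 0.01, 0.01, 0.01, 0.01, 0.01, 0.01, 0.09, 0.09, 0.0]
side 0.5 [0.04, 0.12, 0.01, 0.16, 0.16, 0.01, 0.01, 0.12, 0.12, 0.09, 0.0]
side 0.55 [0.03, 0.2, 0.17, 0.19, 0.16, 0.01, 0.0, 0.12, 0.12, 0.05, 0.0]
side 0.6 [0.03, 0.22, 0.22, 0.2, 0.14, 0.02, 0.0, 0.04, 0.04, 0.04, 0.03]
clock: 1.1
tcp_pos: [0.2069, -0.6421, 0.2307]
orientation: [-2.036, -2.392, -0.001]
contact_force: [0.1, 0.3, 1.2]
grip_width: 0.0853
gripper_force: 0.0
```

```bash
python3 -m crank '[[0.89,0.63,0,0,0,0],[0.89,0.63,0,0,0,0],[0.89,0.63,0,0,0,0],[0.89,0.63,0,0,0,0],[0.89,0.63,0,0,0,0],[0.89,0.63,0,0,0,0],[0.89,0.63,0,0,0,0],[0.89,0.63,0,0,0,0],[0.89,0.63,0,0,0,0],[0.89,0.63,0,0,0,0]]'
python3 -m crank '[[0.89,0.63,0,0,0,0],[0.89,0.63,0,0,0,0],[0.89,0.63,0,0,0,0],[0.89,0.63,0,0,0,0],[0.89,0.63,0,0,0,0],[0.89,0.63,0,0,0,0],[0.89,0.63,0,0,0,0],[0.89,0.63,0,0,0,0],[0.89,0.63,0,0,0,0],[0.89,0.63,0,0,0,0]]'
cat >> h.py <<'E'
def st(*tg):
    o=status.get_obs();M=R.from_rotvec(o['orientation']).as_matrix();p=o['tcp_pos']
    print('t',round(float(o['clock']),2),'p',p.round(4),'yaw_y',np.degrees(np.arctan2(M[1,1],M[0,1])).round(2),'tilt',M[:,2].round(3),'q',o['joints'].round(2),'F',o['contact_force'].round(1),'w',round(float(o['grip_width']),4),'gf',round(float(o['gripper_force']),1))
    for t in tg: print('to',t,'units',(M.T@(np.array(t)-p)/.02).round(2))
E
python3 -c "
from h import *
st((.4975,.2535,.23),(.4975,.2535,.052))"
```

```text
clock: 2.1
tcp_pos: [0.3042, -0.4461, 0.231]
orientation: [-2.043, -2.386, -0.0]
contact_force: [0.1, 0.4, 0.7]
grip_width: 0.0856
gripper_force: 0.0
clock: 3.1
tcp_pos: [0.4012, -0.251, 0.2311]
orientation: [-2.043, -2.386, 0.0]
contact_force: [0.5, -0.6, 0.1]
grip_width: 0.0852
gripper_force: 0.0
t 3.1 p [ 0.4012 -0.251   0.2311] yaw_y 8.86 tilt [-0.  0. -1.] q [ 0.89  0.18 -0.52  1.99  0.11  0.99  0.48] F [ 0.5 -0.6  0.1] w 0.0852 gf 0.0
to (0.4975, 0.2535, 0.23) units [24.18  8.64  0.06]
to (0.4975, 0.2535, 0.052) units [24.18  8.64  8.96]
```

```bash
python3 -m crank '[[1,0.36,0,0,0,0],[1,0.36,0,0,0,0],[1,0.36,0,0,0,0],[1,0.36,0,0,0,0],[1,0.36,0,0,0,0],[1,0.36,0,0,0,0],[1,0.36,0,0,0,0],[1,0.36,0,0,0,0],[1,0.36,0,0,0,0],[1,0.36,0,0,0,0],[1,0.36,0,0,0,0],[1,0.36,0,0,0,0]]' >/dev/null
python3 -m crank '[[1,0.36,0,0,0,0],[1,0.36,0,0,0,0],[1,0.36,0,0,0,0],[1,0.36,0,0,0,0],[1,0.36,0,0,0,0],[1,0.36,0,0,0,0],[1,0.36,0,0,0,0],[1,0.36,0,0,0,0],[1,0.36,0,0,0,0],[1,0.36,0,0,0,0],[1,0.36,0,0,0,0],[1,0.36,0,0,0,0]]' >/dev/null
python3 - <<'E'
from h import *
f=grab('wrist');W=cloud(f);z=W[...,2]
st((.4975,.2535,.052))
m=(z>.078)&(z<.098)&(abs(W[...,0]-.497)<.05)&(abs(W[...,1]-.254)<.045)
print(m.sum());print(cv2.minEnclosingCircle(W[m][:,:2].astype(np.float32)),np.median(z[m]))
m=(z>.03)&(z<.046)&(abs(W[...,0]-.5658)<.045)&(abs(W[...,1]-.264)<.05)
print(m.sum())
cv2.imwrite('pics/w1.png',cv2.resize(f['image'][:,:,::-1],(800,600)))
E
```

```text
t 5.55 p [0.4978 0.2536 0.2313] yaw_y 9.04 tilt [-0.     0.003 -1.   ] q [ 0.04  0.39 -0.79  1.8   0.31  1.08 -0.7 ] F [0.7 3.2 0. ] w 0.0855 gf 0.0
to (0.4975, 0.2535, 0.052) units [-0.03 -0.02  8.97]
2366
((0.4994530975818634, 0.2531447112560272), 0.027412833645939827) 0.0885444678153208
3511
```

View pics/w1.png

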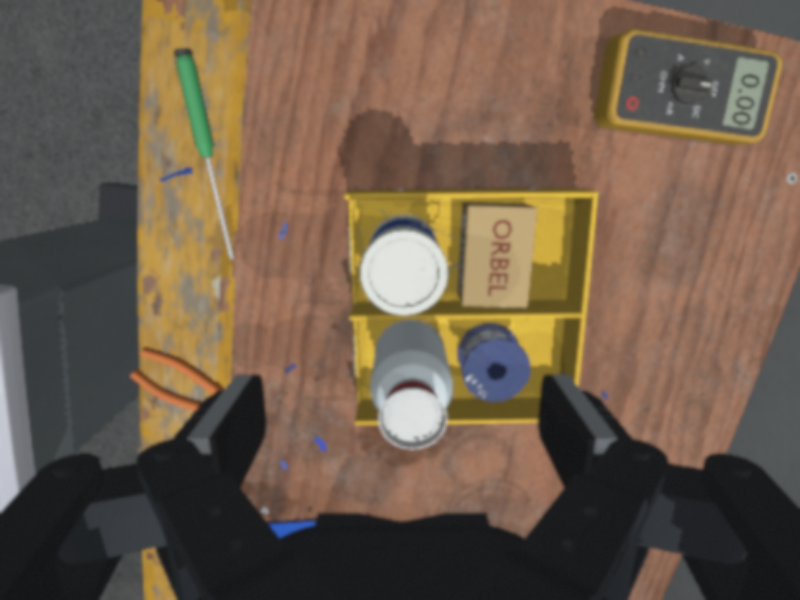

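The wrist view shows the can at (403,271), the carton at (500,257) behind it, and the bottle and spool below. The measured centres agree with the top view, so I'll descend.

```bash
python3 -m crank '[[0,0.05,1,0,0,0],[0,0,1,0,0,0],[0,0,1,0,0,0],[0,0,1,0,0,0],[0,0,1,0,0,0],[0,0,0.9,0,0,0],[0,0,0.9,0,0,0],[0,0,0.8,0,0,0],[0,0,0.8,0,0,0],[0,0,0.6,0,0,0],[0,0,0,0,0,0]]'
python3 -m crank '[[0,0,0,0,0,0],[0,0,0,0,0,0],[0,0,0,0,0,0],[0,0,0,0,0,0],[0,0,0,0,0,0],[0,0,0,0,0,0],[0,0,0,0,0,0],[0,0,0,0,0,0]]' 0 40
```

```text
clock: 6.65
tcp_pos: [0.498, 0.2485, 0.0496]
orientation: [-2.042, -2.386, 0.004]
contact_force: [0.4, 1.0, -0.0]
grip_width: 0.0854
gripper_force: 0.0
clock: 7.45
tcp_pos: [0.4995, 0.2496, 0.0522]
orientation: [2.043, 2.386, 0.002]
contact_force: [-2.0, -0.9, 6.6]
grip_width: 0.0542
gripper_force: 42.1
```

```bash
python3 -m crank '[[0,0,-0.3,0,0,0],[0,0,-0.5,0,0,0],[0,0,-0.6,0,0,0],[0,0,-0.7,0,0,0],[0,0,-0.7,0,0,0],[0,0,-0.6,0,0,0],[0,0,-0.3,0,0,0],[0,0,0,0,0,0]]'
python3 -c "
from h import *
f=grab('side');cv2.imwrite('pics/s2.png',cv2.resize(f['image'][150:300,150:350,::-1],(800,600)));st()"
```

```text
clock: 8.25
tcp_pos: [0.4995, 0.2494, 0.1265]
orientation: [2.043, 2.386, 0.003]
contact_force: [0.4, -0.6, -2.3]
grip_width: 0.0539
gripper_force: 42.5
t 8.3 p [0.4992 0.2491 0.1256] yaw_y 8.85 tilt [ 0.001  0.    -1.   ] q [-0.01  0.51 -0.72  1.9   0.43  0.89 -0.8 ] F [-0.1  0.5 -2.6] w 0.054 gf 42.5
```

View pics/s2.png

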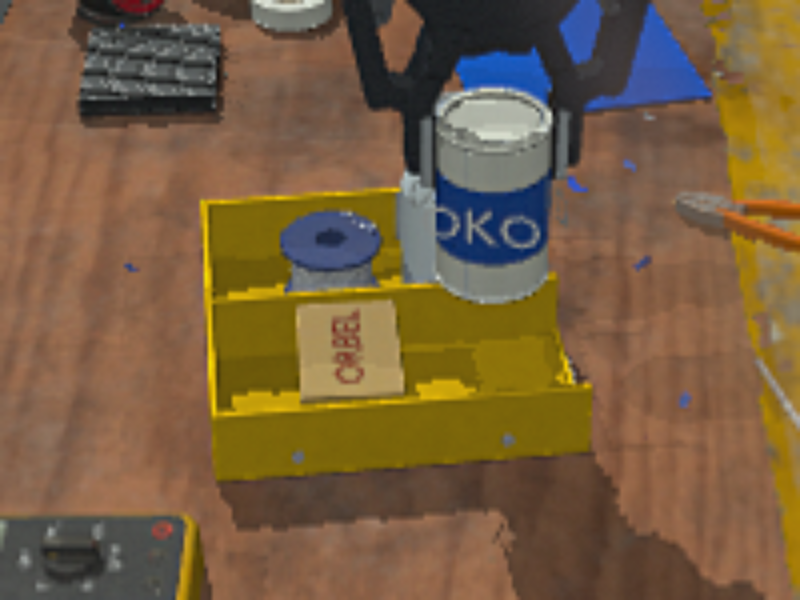

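The side view shows the can held upright at (493,190) and clear of the rack, with the bottle undisturbed. I'll carry it left and lower it.

```bash
python3 -m crank '[[0.4,0,0,0,0,0],[0.7,0,0,0,0,0],[0.8,0,0,0,0,0],[0.8,0,0,0,0,0],[0.8,0,0,0,0,0],[0.8,0,0,0,0,0],[0.7,0,0,0,0,0],[0.4,0,0,0,0,0],[0.2,0,0,0,0,0],[0,0,0,0,0,0]]'
python3 -m crank '[[0,0,0.5,0,0,0],[0,0,0.7,0,0,0],[0,0,0.7,0,0,0],[0,0,0.6,0,0,0],[0,0,0.5,0,0,0],[0,0,0.3,0,0,0],[0,0,0.2,0,0,0],[0,0,0.1,0,0,0],[0,0,0,0,0,0],[0,0,0,0,0,0]]'
python3 -c "
from h import *
st()"
```

```text
clock: 9.3
tcp_pos: [0.4816, 0.3601, 0.1252]
orientation: [2.043, 2.387, -0.0]
contact_force: [-0.6, -0.2, -1.8]
grip_width: 0.0539
gripper_force: 42.5
clock: 10.3
tcp_pos: [0.4819, 0.3601, 0.0537]
orientation: [2.043, 2.386, 0.001]
contact_force: [0.2, 0.5, -2.6]
grip_width: 0.0543
gripper_force: 42.5
t 10.3 p [0.4819 0.3601 0.0537] yaw_y 8.86 tilt [ 0.001  0.    -1.   ] q [-0.26  0.67 -0.65  1.83  0.54  0.83 -1.04] F [ 0.2  0.5 -2.6] w 0.0543 gf 42.5
```

```bash
python3 -m crank '[[0,0,0.1,0,0,0],[0,0,0.1,0,0,0],[0,0,0.05,0,0,0],[0,0,0.02,0,0,0],[0,0,0,0,0,0],[0,0,0,0,0,0]]'
```

```text
clock: 10.9
tcp_pos: [0.4818, 0.3598, 0.0483]
orientation: [2.043, 2.386, 0.0]
contact_force: [-2.2, -1.9, 5.8]
grip_width: 0.0541
gripper_force: 43.0
```

```bash
python3 -m crank '[[0,0,0,0,0,0],[0,0,0,0,0,0],[0,0,0,0,0,0],[0,0,0,0,0,0],[0,0,0,0,0,0],[0,0,0,0,0,0]]' 1
python3 -m crank '[[0,0,-0.5,0,0,0],[0,0,-0.9,0,0,0],[0,0,-1,0,0,0],[0,0,-1,0,0,0],[0,0,-1,0,0,0],[0,0,-1,0,0,0],[0,0,-0.6,0,0,0],[0,0,0,0,0,0]]'
python3 - <<'E'
from h import *
f=grab('top');W=cloud(f);z=W[...,2];g=grab('side');V=cloud(g)
for n,C in(('top',W),('side',V)):
    zz=C[...,2]
    m=(zz>.078)&(zz<.095)&(abs(C[...,0]-.48)<.05)&(abs(C[...,1]-.36)<.05)
    if m.sum()>10: print(n,'can',m.sum(),cv2.minEnclosingCircle(C[m][:,:2].astype(np.float32)),np.median(zz[m]))
    m=(zz>.034)&(zz<.043)&(abs(C[...,0]-.5658)<.04)&(abs(C[...,1]-.264)<.05)
    hs=cv2.cvtColor((f if n=='top' else g)['image'],cv2.COLOR_RGB2HSV);m&=hs[...,1]<150
    if m.sum()>10:
        c=cv2.minAreaRect(C[m][:,:2].astype(np.float32));print(n,'carton',c)
st((.566,.264,.13))
cv2.imwrite('pics/s3.png',cv2.resize(g['image'][150:330,100:340,::-1],(800,600)))
E
```

```text
clock: 11.5
tcp_pos: [0.4818, 0.3598, 0.0479]
orientation: [-2.043, -2.386, -0.0]
contact_force: [0.0, -0.6, -0.5]
grip_width: 0.0854
gripper_force: 0.0
clock: 12.3
tcp_pos: [0.4826, 0.3609, 0.1707]
orientation: [2.043, 2.386, 0.007]
contact_force: [-0.9, 0.2, -1.4]
grip_width: 0.0852
gripper_force: 0.0
top can 711 ((0.4795449376106262, 0.36344027519226074), 0.028086841106414795) 0.08593347894813719
top carton ((0.5657063126564026, 0.26367294788360596), (0.05046389624476433, 0.07590100914239883), 7.142612934112549)
side can 604 ((0.4794434905052185, 0.3634070158004761), 0.02860969491302967) 0.08471192501530839
side carton ((0.5692012906074524, 0.2593146562576294), (0.05383429676294327, 0.08710174262523651), 7.547561168670654)
t 12.4 p [0.4817 0.3596 0.168 ] yaw_y 8.86 tilt [ 0. -0. -1.] q [-0.2   0.53 -0.74  1.76  0.41  1.01 -0.94] F [-0.5 -0.2 -0.2] w 0.0855 gf 0.0
to (0.566, 0.264, 0.13) units [-5.37  3.43  1.9 ]
```

View pics/s3.png

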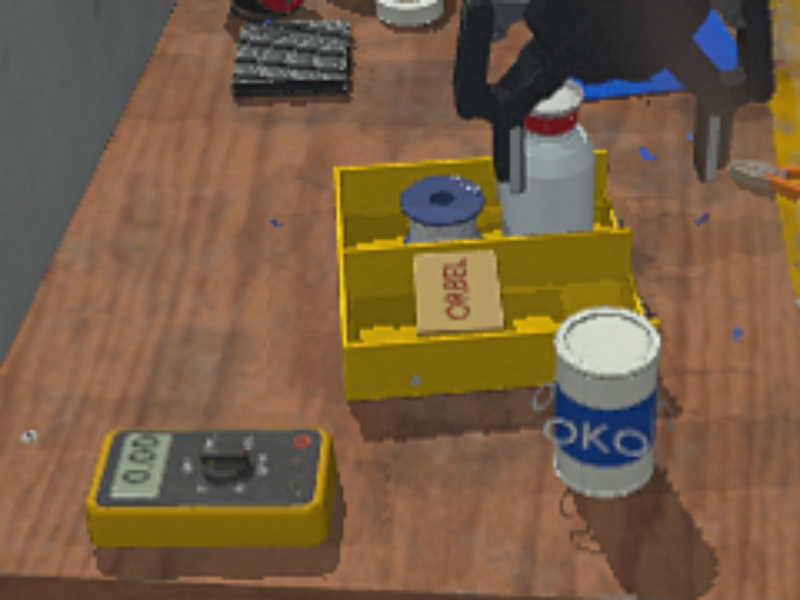

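The side view shows the can upright on the bench at (605,400), left of the rack, with the other items undisturbed. Next is the carton.

```bash
python3 -m crank '[[-0.4,0.2,0,0,0,0.02],[-0.7,0.4,0,0,0,0],[-0.8,0.5,0,0,0,0],[-0.8,0.5,0,0,0,0],[-0.8,0.5,0,0,0,0],[-0.7,0.5,0.4,0,0,0],[-0.6,0.4,0.6,0,0,0],[-0.4,0.3,0.6,0,0,0],[-0.17,0.13,0.3,0,0,0],[0,0,0,0,0,0],[0,0,0,0,0,0]]' 0.85
python3 -c "
from h import *
f=grab('wrist');W=cloud(f);z=W[...,2]
hs=cv2.cvtColor(f['image'],cv2.COLOR_RGB2HSV)
m=(z>.03)&(z<.046)&(hs[...,1]<150)&(abs(W[...,0]-.5658)<.04)&(abs(W[...,1]-.264)<.05)
print(m.sum(),cv2.minAreaRect(W[m][:,:2].astype(np.float32)) if m.sum()>9 else '')
st((.5657,.2637,.010))"
```

```text
clock: 13.5
tcp_pos: [0.564, 0.264, 0.1298]
orientation: [-2.06, -2.371, -0.0]
contact_force: [0.4, 0.2, 1.1]
grip_width: 0.0729
gripper_force: 0.0
5256 ((0.5687844157218933, 0.2615054249763489), (0.04990750923752785, 0.07950273901224136), 8.348655700683594)
t 13.55 p [0.5642 0.2643 0.1302] yaw_y 8.06 tilt [ 0.     0.001 -1.   ] q [-0.04  0.6  -0.69  1.74  0.45  0.97 -0.76] F [-0.1  0.4  0.1] w 0.0721 gf 0.0
to (0.5657, 0.2637, 0.01) units [-0.05  0.07  6.01]
```

```bash
python3 -m crank '[[-0.05,0.12,0.3,0,0,0],[0,0,0.7,0,0,0],[0,0,0.8,0,0,0],[0,0,0.8,0,0,0],[0,0,0.7,0,0,0],[0,0,0.6,0,0,0],[0,0,0.5,0,0,0],[0,0,0.3,0,0,0],[0,0,0,0,0,0]]'
python3 -c "
from h import *
st((.567,.263,.010))"
```

```text
clock: 14.45
tcp_pos: [0.5668, 0.2622, 0.035]
orientation: [-2.061, -2.37, 0.002]
contact_force: [-0.7, 0.0, -0.3]
grip_width: 0.0727
gripper_force: 0.0
t 14.45 p [0.5668 0.2622 0.035 ] yaw_y 7.97 tilt [-0.001 -0.    -1.   ] q [-0.09  0.72 -0.62  1.78  0.55  0.82 -0.83] F [-0.7  0.  -0.3] w 0.0727 gf 0.0
to (0.567, 0.263, 0.01) units [0.04 0.02 1.25]
```

```bash
python3 -m crank '[[0.03,0,0.3,0,0,0],[0,0,0.3,0,0,0],[0,0,0.3,0,0,0],[0,0,0.2,0,0,0],[0,0,0.1,0,0,0],[0,0,0,0,0,0]]'
python3 -m crank '[[0,0,0,0,0,0],[0,0,0,0,0,0],[0,0,0,0,0,0],[0,0,0,0,0,0],[0,0,0,0,0,0],[0,0,0,0,0,0]]' 0 25
```

```text
clock: 15.05
tcp_pos: [0.5669, 0.2629, 0.0115]
orientation: [-2.062, -2.37, 0.001]
contact_force: [-0.3, 0.0, 0.2]
grip_width: 0.0724
gripper_force: 0.0
clock: 15.65
tcp_pos: [0.5673, 0.2631, 0.0122]
orientation: [2.062, 2.37, 0.001]
contact_force: [0.0, 0.1, 3.9]
grip_width: 0.0496
gripper_force: 26.8
```

```bash
python3 -m crank '[[0,0,-0.2,0,0,0],[0,0,-0.5,0,0,0],[0,0,-0.7,0,0,0],[0,0,-0.9,0,0,0],[0,0,-1,0,0,0],[0,0,-1,0,0,0],[0,0,-1,0,0,-0.04],[0,0,-1,0,0,-0.05],[0,0,-0.9,0,0,-0.05],[0,0,-0.6,0,0,0],[0,0,-0.2,0,0,0],[0,0,0,0,0,0]]'
python3 - <<'E'
from h import *
st((.4533,-.1031,.17))
f=grab('wrist','w4.png')
E
```

```text
clock: 16.85
tcp_pos: [0.5673, 0.2631, 0.1727]
orientation: [1.929, 2.479, 0.001]
contact_force: [-0.6, 0.1, -0.5]
grip_width: 0.0496
gripper_force: 26.4
t 16.85 p [0.5673 0.2631 0.1727] yaw_y 14.22 tilt [ 0.001  0.    -1.   ] q [-0.    0.56 -0.74  1.7   0.43  1.05 -0.63] F [-0.6  0.1 -0.5] w 0.0496 gf 26.4
to (0.4533, -0.1031, 0.17) units [-16.35 -10.02   0.12]
```

View pics/w4.png

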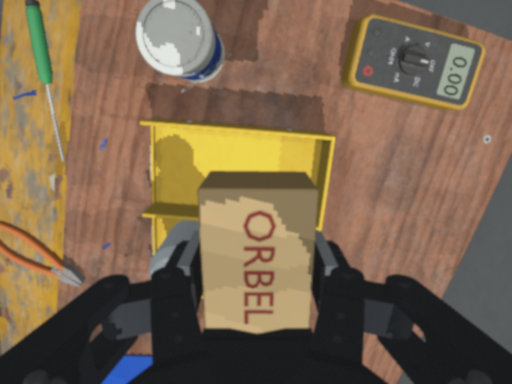

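The carton is held squarely between the fingers at (258,250), and the can still stands at (180,38). Now I'll carry it to the mat.

```bash
python3 -m crank '[[-0.4,-0.25,0,0,0,0],[-0.7,-0.43,0,0,0,0],[-0.82,-0.5,0,0,0,0],[-0.82,-0.5,0,0,0,0],[-0.82,-0.5,0,0,0,0],[-0.82,-0.5,0,0,0,0],[-0.82,-0.5,0,0,0,0],[-0.82,-0.5,0,0,0,0],[-0.82,-0.5,0,0,0,0],[-0.82,-0.5,0,0,0,0],[-0.82,-0.5,0,0,0,0]]'
python3 -m crank '[[-0.82,-0.5,0,0,0,0],[-0.82,-0.5,0,0,0,0],[-0.82,-0.5,0,0,0,0],[-0.82,-0.5,0,0,0,0],[-0.82,-0.5,0,0,0,0],[-0.82,-0.5,0,0,0,0],[-0.82,-0.5,0,0,0,0],[-0.7,-0.45,0,0,0,0],[-0.5,-0.3,0,0,0,0],[-0.3,-0.2,0,0,0,0],[0,0,0,0,0,0],[0,0,0,0,0,0]]'
python3 -c "
from h import *
st((.4533,-.1031,.011))"
```

```text
clock: 18.0
tcp_pos: [0.5071, 0.0707, 0.1713]
orientation: [-1.93, -2.478, 0.003]
contact_force: [0.3, 0.2, 0.2]
grip_width: 0.05
gripper_force: 26.4
clock: 19.2
tcp_pos: [0.4579, -0.0887, 0.1719]
orientation: [-1.928, -2.48, -0.001]
contact_force: [0.9, 0.2, -0.5]
grip_width: 0.0496
gripper_force: 26.4
t 19.2 p [ 0.4579 -0.0887  0.1719] yaw_y 14.28 tilt [ 0.  0. -1.] q [ 0.71  0.29 -0.75  2.06  0.26  0.88  0.06] F [ 0.9  0.2 -0.5] w 0.0496 gf 26.4
to (0.4533, -0.1031, 0.011) units [-0.64 -0.4   8.05]
```

```bash
python3 -m crank '[[-0.3,-0.2,0.4,0,0,0],[-0.34,-0.2,0.8,0,0,0],[0,0,1,0,0,0],[0,0,1,0,0,0],[0,0,1,0,0,0],[0,0,1,0,0,0],[0,0,0.9,0,0,0],[0,0,0.7,0,0,0],[0,0,0.4,0,0,0],[0,0,0.2,0,0,0],[0,0,0,0,0,0],[0,0,0,0,0,0]]'
python3 -c "
from h import *
st((.4533,-.1031,.011))"
```

```text
clock: 20.4
tcp_pos: [0.4538, -0.1036, 0.0244]
orientation: [1.928, 2.479, 0.001]
contact_force: [0.1, 0.2, -0.7]
grip_width: 0.0496
gripper_force: 26.4
t 20.4 p [ 0.4538 -0.1036  0.0244] yaw_y 14.27 tilt [ 0.001 -0.    -1.   ] q [ 0.57  0.53 -0.58  2.17  0.53  0.58 -0.15] F [ 0.1  0.2 -0.7] w 0.0496 gf 26.4
to (0.4533, -0.1031, 0.011) units [ 0.03 -0.02  0.67]
```

```bash
python3 -m crank '[[0,0,0.2,0,0,0],[0,0,0.2,0,0,0],[0,0,0.15,0,0,0],[0,0,0.07,0,0,0],[0,0,0.05,0,0,0],[0,0,0,0,0,0],[0,0,0,0,0,0]]'
```

```text
clock: 21.1
tcp_pos: [0.4531, -0.1036, 0.0111]
orientation: [1.928, 2.48, -0.001]
contact_force: [-3.7, 0.9, 11.8]
grip_width: 0.0496
gripper_force: 27.8
```

Contact is made, so I'll release and retreat.

```bash
python3 -m crank '[[0,0,0,0,0,0],[0,0,0,0,0,0],[0,0,0,0,0,0],[0,0,0,0,0,0],[0,0,0,0,0,0],[0,0,0,0,0,0]]' 1
python3 -m crank '[[0,0,-0.4,0,0,0],[0,0,-0.8,0,0,0],[0,0,-1,0,0,0],[0,0,-1,0,0,0],[0,0,-1,0,0,0],[0,0,-1,0,0,0],[0,0,-1,0,0,0],[0,0,-1,0,0,0],[0,0,-0.6,0,0,0],[0,0,0,0,0,0]]'
python3 - <<'E'
from h import *
f=grab('wrist');W=cloud(f);z=W[...,2]
m=(z>.03)&(z<.045)&(abs(W[...,0]-.453)<.06)&(abs(W[...,1]+.103)<.06)
print(m.sum(),cv2.minAreaRect(W[m][:,:2].astype(np.float32)),np.median(z[m]))
st();g=grab('side');t=grab('top')
cv2.imwrite('pics/e.png',np.vstack([g['image'][120:330,100:400],t['image'][120:330,80:380]])[:,:,::-1].repeat(1,0))
i=cv2.imread('pics/e.png');cv2.imwrite('pics/e.png',cv2.resize(np.hstack([i[:210],i[210:]]),(800,280)))
E
```

```text
clock: 21.7
tcp_pos: [0.4533, -0.1035, 0.0105]
orientation: [-1.928, -2.48, 0.0]
contact_force: [0.5, -0.1, -0.1]
grip_width: 0.0853
gripper_force: 0.0
clock: 22.7
tcp_pos: [0.4543, -0.1037, 0.1681]
orientation: [1.927, 2.477, 0.002]
contact_force: [0.4, -0.9, -0.0]
grip_width: 0.0851
gripper_force: 0.0
4021 ((0.4542975127696991, -0.10333075374364853), (0.04916897043585777, 0.07531169801950455), 13.66224479675293) 0.037075819066445526
t 22.75 p [ 0.4535 -0.1037  0.167 ] yaw_y 14.25 tilt [ 0.001 -0.001 -1.   ] q [ 0.74  0.3  -0.75  2.07  0.27  0.87  0.09] F [1.1 0.1 0.4] w 0.0854 gf 0.0
```

View pics/e.png

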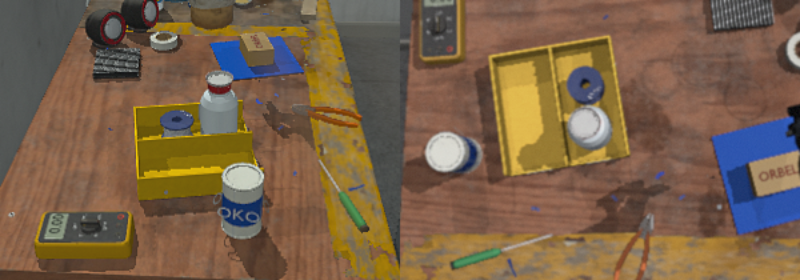

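The carton lies flat at the mat centre, (257,48) in the left half. The can stands upright at (242,200), and the bottle and spool are in place.

```bash
python3 -c "
from bench import r
print(r.hand_in())"
```

```text
the job is handed in; nothing more can be done
None
```

I handed the job in at about 23 s: the glue can stands upright on the bare bench left of the rack, the carton lies flat within about 1 mm of the mat's centre, and the bottle and spool look undisturbed; no verdict came back.

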